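Shut and lock the slide cabinet

ROBOT

A 6-joint arm with a two-finger parallel gripper is mounted at the origin on the work surface. World frame = base frame: x ahead of the robot, y to its left, z up, the work surface at z = 0. Lengths are in mm, angles in degrees, forces in N, time in s.
With the tool pointing down it reaches from about 350 to 975 mm from the base axis. Payload 17.4 kg.
Tool frame: the origin (TCP) lies on the centre line of the jaws, within the pads' length; the fingertips stand 14 mm ahead of it and the grasp point (between the pads) lies 5 mm behind it; x points along the fingers, z is the direction in which the jaws open and shut, and the axes are right-handed (so a half turn about x gives the same grasp; the last joint's range is limited). The gripper opens to 85 mm and grips with 20 to 120 N. Pads are 22 mm wide; open, the fingers measure 114 mm over their backs; the gripper's body (76 mm by 85 mm) begins 54 mm behind the grasp point. The pads swing forward as they close: fully open they stand 13 mm farther back than shut.
Start: joints at [69.97, 6.646, 82.598, -0, 90.757, -2.166], TCP at [207.079, 642.457, 245.303] pointing down, gripper open.
Joint ranges: [-162.19, 162.19], [-47.58, 125.68], [4.15, 143.07], [-65.23, 245.23], [0.69, 171.88], [-170.13, 170.13]. Speed limits (degrees/s): [108.29, 108.29, 127.2, 180, 180, 180].

INTERFACE

Orientations are given as [roll, pitch, yaw] about the fixed x, y, z axes, in that order (R = Rz(yaw) Ry(pitch) Rx(roll)).
In Python, from bench import get_state, read_camera, hand_in gives the robot as it stands.
- The arm moves only by the shell command python3 -m creep 'ROWS'. ROWS is JSON, a list that holds one entry, the list of rows, each a list of 7 numbers: the turn, a rotation vector about the tool's x, y, z scaled (see below), then the shift along the tool's x, y, z scaled (see below), then the gripper command: -1 is fully open, 1 is shut, values between are in proportion. A call has 1 to 5 rows; each row is the pose to reach, as a shift and turn from the pose measured when the call began, along the tool's axes at that moment; what a row does not reach only later rows make up. The controller multiplies each number of a shift by 200 mm and each number of a turn by 120 degrees. A row lasts 1/8 s, in which the tool goes at most 62.5 mm and 10.7 degrees, less where a joint would pass 70% of its speed; a pose out of reach is approached as far as the arm can. A call with a number of a shift or a turn outside -1 to 1 is refused whole. A call with a gripper value outside its range is refused whole. The fingers move at their own pace and stop on an object; the grip force is fixed at half the most. Time passes only in rows, so rows that repeat a pose let the fingers close. It gives the time, the measured TCP pose, the force and the opening at its end, in the units of the state.
- get_state(): the state, without advancing time (a new reading comes with each control period).
- read_camera(name): name is "scene" or "top" or "wrist"; returns a dict with "pixels" (400x640x3 uint8, blue, green, red), "z_map" (400x640 float32, mm along the optical axis (not along the pixel's ray), 0 where there is no reading), "K" (3x3 intrinsics, pixels), "R" (3x3) and "t" (3): a world point X has camera coordinates R X + t; the wrist camera has in their place "T_tool_cam" (4x4, takes a point from camera to tool coordinates, whose origin is the TCP and whose axes are the tool frame's). Camera axes: x right, y down, z forward; pixel columns grow to the right and rows downward; lengths in mm; the calibration is good to about 2 mm. A picture is of the moment at which its call begins: read the wrist's pose just before it.
- hand_in(): hands the job in, once; it reports no verdict.
The state is a dict: "time": time; "qpos": joint angles; "dq": joint speeds; "joint_efforts": joint torques, N m; "tool_pos": TCP position; "eef_rot": TCP orientation; "force": force on the tool from outside, world axes, zero at the start; "ft_torque": the same for the moment, N m; "width": finger opening in mm.
Only numpy, scipy, OpenCV 4.12 (cv2) and the standard library are available. Lean on these libraries where they do the work, as an engineer would, in place of code of your own. Each camera call takes 0.05 s, during which the arm holds its last target. There are 200 camera calls.

TASK

Two of the four drawers of the wooden slide cabinet have been left standing out. With the fingertips, push every drawer fully home without slamming it, and then push the tab of the steel locking bar on the cabinet's top to the left (seen from the robot) until the bar is fully across against its stop. Lift and carry nothing, and leave the glassware and the other things on and around the cabinet where they are.

Things in the scene. Friction and masses are not known exactly. Their poses are not given: they have to be found in the camera images.
- cabinet: low wooden slide cabinet fixed to the bench, 220 mm deep (x), 370 mm wide (y), top 90 mm above the bench; origin under its centre. Its x axis points from front to back: the front looks along -x, roughly at the robot. Four identical drawers side by side, centres at y = -135, -45, 45, 135 mm (in any order), slide along its x with 1 to 2 N up to a hard stop when shut.
- drawer_a (a joint): how far this drawer stands out, in m: 0 shut against its stop, up to 0.13. It stays where it is left.
- drawer_a_front (a point): point on the outer face of this drawer's front, mid-width, 62 mm above the bench; moves with the drawer, axes as the cabinet's. Flat panel 74 mm wide, 9 to 81 mm above the bench, with a brass knob (16 mm across, 16 mm proud) 28 mm above the bench; shut, the face stands 8 mm proud of the cabinet. Behind it an open tray of slides, rim 61 mm above the bench.
- drawer_b (a joint): how far this drawer stands out, in m: 0 shut against its stop, up to 0.13. It stays where it is left.
- drawer_b_front (a point): point on the outer face of this drawer's front, mid-width, 62 mm above the bench; moves with the drawer, axes as the cabinet's. Flat panel 74 mm wide, 9 to 81 mm above the bench, with a brass knob (16 mm across, 16 mm proud) 28 mm above the bench; shut, the face stands 8 mm proud of the cabinet. Behind it an open tray of slides, rim 61 mm above the bench.
- drawer_c (a joint): how far this drawer stands out, in m: 0 shut against its stop, up to 0.13. It stays where it is left.
- drawer_c_front (a point): point on the outer face of this drawer's front, mid-width, 62 mm above the bench; moves with the drawer, axes as the cabinet's. Flat panel 74 mm wide, 9 to 81 mm above the bench, with a brass knob (16 mm across, 16 mm proud) 28 mm above the bench; shut, the face stands 8 mm proud of the cabinet. Behind it an open tray of slides, rim 61 mm above the bench.
- drawer_d (a joint): how far this drawer stands out, in m: 0 shut against its stop, up to 0.13. It stays where it is left.
- drawer_d_front (a point): point on the outer face of this drawer's front, mid-width, 62 mm above the bench; moves with the drawer, axes as the cabinet's. Flat panel 74 mm wide, 9 to 81 mm above the bench, with a brass knob (16 mm across, 16 mm proud) 28 mm above the bench; shut, the face stands 8 mm proud of the cabinet. Behind it an open tray of slides, rim 61 mm above the bench.
- lock_bar (a joint): locking bar, in m: near 0 unlocked, 0.048 fully across at its hard stop (locked); grows along the cabinet's +y (left, seen from the robot); friction 2 to 3 N, stays where left. Steel strip 324 x 22 mm on the top's front edge, upper side 98.5 mm above the bench. Four 6 mm tongues hang 11 to 15 mm before the cabinet's front down to 72 mm above the bench, beside the drawers until locked.
- lock_tab (a point): centre of the upright steel tab at the middle of the locking bar, by which it is pushed: 8 mm thick along y, 30 mm deep along x, standing from the bar to 116.5 mm above the bench; this point is 107.5 mm above the bench. Moves with the bar, axes as the cabinet's.
- slide_box: bystander: grey flat slide box with a white lid, 92 x 172 x 32 mm, lying on the rear of the cabinet's top; origin under its centre
- oil_bottle: bystander: small amber bottle, 28 mm across, 55 mm tall, standing on the rear of the cabinet's top; origin under its centre
- beaker: bystander: glass beaker, 68 mm across, 90 mm tall, on the bench to the right of the cabinet; origin under its centre
- stain_jar: bystander: square glass staining jar with a white lid, 56 x 56 x 82 mm, on the bench to the left of the cabinet; origin under its centre
- reagent: bystander: amber reagent bottle, 66 mm across, 170 mm tall, on the bench to the left of the cabinet; origin under its centre
- petri: bystander: closed petri dish, 90 mm across, 28 mm tall, on the bench in front of the cabinet; origin under its centre
- pen: bystander: black pen, 10 mm thick, 140 mm long, lying on the bench to the front right; origin under its middle

How it is judged:
By the outcome, as a careful person would: the job done as asked, in the order asked, and still so for the second after the job is handed in, with the robot touching nothing.
It also fails if it takes over 48 s, if anything falls off the work surface, if the arm or the gripper's body presses on something with over 40 N, if the wrist force passes 120 N, or if a joint passes its speed limit or range.

## Working session

There is one attempt and no reset: what is moved stays moved. The work goes in short steps, Python scripts to look and compute and a shell command to move; the robot and the scene stay as the last step left them, time stands still between calls to the robot, and variables do not carry over. Pictures are saved under pics/ and viewed, about 8 in all and at most 12, crops included, and the job is handed in when it is done.

```bash
mkdir -p pics; ls; python3 - <<'E'
from bench import get_state, read_camera
import cv2,numpy as np
s=get_state(); print(s)
for n in("scene","top"):
    c=read_camera(n); cv2.imwrite(f"pics/{n}0.png",c["pixels"]); np.savez(f"{n}0.npz",**c)
    print(n,c["K"],c["R"],c["t"], -c["R"].T@c["t"])
E
```

```text
pics
{'time': 0.0, 'qpos': array([ 6.99686229e+01,  6.67571185e+00,  8.26381748e+01, -3.27746206e-04,
        9.07568887e+01, -2.16732420e+00]), 'dq': array([-0.09566517, -0.05883592, -0.02282514,  0.02815162,  0.00668963,
        0.0175102 ]), 'joint_efforts': array([ 2.56357627e-03, -7.32005811e+01, -6.32479191e+01,  1.50775077e-04,
        6.51052324e-03, -1.62633853e-05]), 'tool_pos': array([207.02541842, 642.27033292, 244.51716433]), 'eef_rot': array([ 178.09797982,   89.92922384, -109.76607724]), 'force': array([ 0.17234627, -0.14192696,  0.45923338]), 'ft_torque': array([ 0.05258116, -0.01045467,  0.00782886]), 'width': 85.30176877277103}
scene [[486.98244747   0.         326.05433902]
 [  0.         486.98244747 199.64235684]
 [  0.           0.           1.        ]] [[-0.71614983  0.69785306 -0.01142488]
 [ 0.60729533  0.61498329 -0.50297906]
 [-0.34397936 -0.36714665 -0.86422308]] [ 415.29404735 -325.33680371 1649.08654279] [1062.24002093  515.71907219 1266.28574333]
top [[396.94128439   0.         316.17594839]
 [  0.         396.94128439 199.2338117 ]
 [  0.           0.           1.        ]] [[-0.00176417 -0.99999725  0.00154301]
 [-0.9790291   0.00141285 -0.20371556]
 [ 0.20371282 -0.00187004 -0.9790289 ]] [ 14.54657211 582.17480789 962.23134056] [ 373.97287872   15.52342221 1060.62791392]
```

View pics/top0.png

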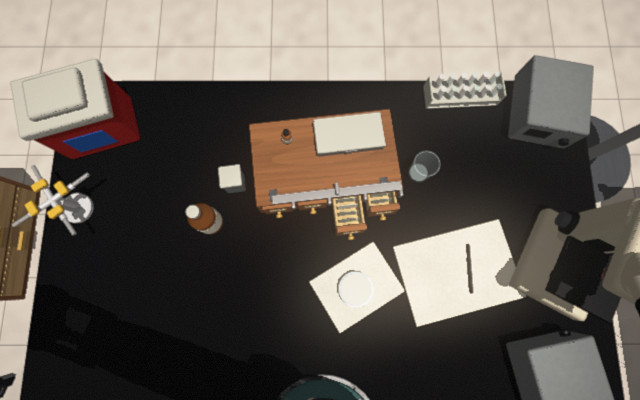

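View pics/scene0.png

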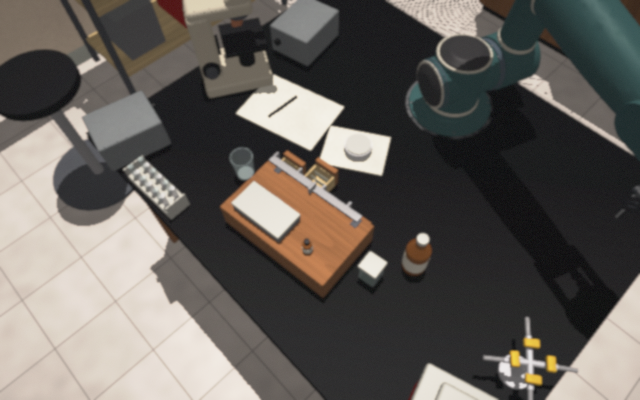

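```bash
cat > h.py <<'E'
import numpy as np,cv2
from bench import get_state, read_camera
def ray(c,uv,z):
    K,R,t=c["K"],c["R"],c["t"]; o=-R.T@t
    uv=np.atleast_2d(uv).astype(float)
    d=(R.T@np.linalg.inv(K)@np.c_[uv,np.ones(len(uv))].T).T
    return o+d*((z-o[2])/d[:,2])[:,None]
def cloud(c):
    v,u=np.indices(c["z_map"].shape); z=c["z_map"]
    p=np.stack([(u-c["K"][0,2])/c["K"][0,0]*z,(v-c["K"][1,2])/c["K"][1,1]*z,z],-1)
    return (p-c["t"])@c["R"]
E
python3 - <<'E'
from h import *
c=dict(np.load("top0.npz")); P=cloud(c)
im=c["pixels"]; cr=im[95:250,235:420]
cv2.imwrite("pics/topcrop.png",cv2.resize(cr,None,fx=4,fy=3.8 and 4,interpolation=cv2.INTER_CUBIC)[:600])
z=P[...,2]; roi=np.zeros(z.shape,bool); roi[95:250,235:420]=1
m=(roi&(z>80)&(z<135)&(c["z_map"]>0)).astype(np.uint8)
n,l,st,_=cv2.connectedComponentsWithStats(m); k=1+st[1:,4].argmax(); 
m=l==k
print(st[k], np.percentile(z[m],[5,50,95]))
# edges: left col, right col, rear row by ray on z=90
def line(uv):
    X=ray(c,uv,90)[:,:2]; vx,vy,x0,y0=cv2.fitLine(X.astype(np.float32),cv2.DIST_HUBER,0,.01,.01).ravel(); return np.degrees(np.arctan2(vy,vx)),x0,y0
L=[(np.where(m[r])[0].min()-.5,r) for r in range(130,195)]
Rr=[(np.where(m[r])[0].max()+.5,r) for r in range(120,180)]
B=[(u,np.where(m[:,u])[0].min()-.5) for u in range(258,385)]
for n,e in zip("LRB",(L,Rr,B)): print(n,line(e))
E
```

```text
[  250   109   153   101 12024] [ 86.84207641  90.75543788 122.75138843]
L (np.float32(6.5847015), np.float32(674.44714), np.float32(175.89026))
R (np.float32(6.399182), np.float32(706.84143), np.float32(-191.82721))
B (np.float32(-83.4472), np.float32(797.0298), np.float32(1.3277478))
```

View pics/topcrop.png

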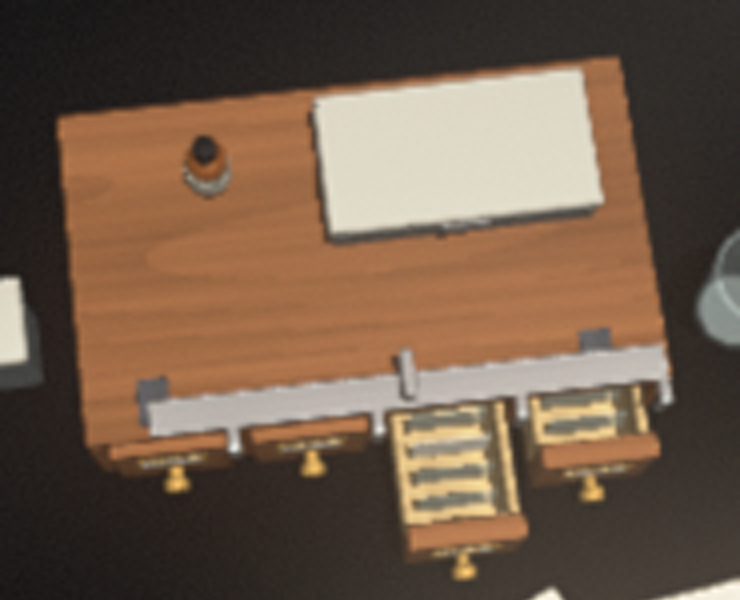

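```bash
cat >> h.py <<'E'
from scipy.spatial.transform import Rotation as Ro
YAW=np.radians(6.5); D=np.array([np.cos(YAW),np.sin(YAW)]); N=np.array([-D[1],D[0]]); C=682.1*D-86.1*N
def cab(X): X=np.atleast_2d(X)[:,:2]-C; return np.round(np.c_[X@D,X@N],1)
def world(a,b): return C+a*D+b*N
def Rt(s): return Ro.from_euler("xyz",s["eef_rot"],degrees=True).as_matrix()
E
python3 - <<'E'
from h import *
c=dict(np.load("top0.npz")); f=lambda p,z: cab(ray(c,np.array(p)/4+[235-.375,95-.375],z))
print("C",C)
print("front top edges z81"); print(f([(112,462),(226,452),(250,448),(368,438),(408,556),(524,541),(538,475),(657,460)],81))
print("tab top z116",f([(400,350),(411,350),(405,352)],116.5), "tab front",f([(408,395)],116.5))
print("bar ends",f([(148,420),(665,362)],98.5))
s=get_state(); R=Rt(s); print("tool axes cols world\n",R.round(3))
# target orientation: tool x = tilt 30 forward along D ; tool z along ±N
a=np.radians(30)
x=np.r_[np.sin(a)*D,-np.cos(a)]
for sg in(1,-1):
    z=np.r_[sg*N,0]; T=np.c_[x,np.cross(z,x),z]; print(sg,(Ro.from_matrix(R.T@T).as_rotvec(degrees=True)).round(1))
E
```

```text
C [687.46215946  -8.33062466]
front top edges z81
[[-118.8  170.8]
 [-120.6   99.2]
 [-119.8   84. ]
 [-121.9    9.6]
 [-198.7   -6.1]
 [-197.7  -78.7]
 [-157.6  -93.2]
 [-156.7 -168.7]]
tab top z116 [[-76.4 -14.7]
 [-77.2 -21.4]
 [-78.  -17.6]] tab front [[-105.  -16.]]
bar ends [[ -98.4  144.3]
 [ -98.6 -179.4]]
tool axes cols world
 [[-0.    -0.952  0.307]
 [-0.001  0.307  0.952]
 [-1.     0.    -0.001]]
1 [-23.8  -6.4 -29.6]
-1 [150.9 -40.5   8.8]
```

```bash
python3 -m creep '[[[0,0,0,0,-0.15,-0.2,1],[0,0,0,0,-0.3,-0.4,1],[0,0,0,0,-0.44,-0.6,1],[0,0,0,0,-0.59,-0.8,1],[0,0,0,0,-0.74,-1,1]]]'
python3 -m creep '[[[0,0,0,0,-0.15,-0.2,1],[0,0,0,0,-0.3,-0.4,1],[0,0,0,0,-0.44,-0.6,1],[0,0,0,0,-0.59,-0.8,1],[0,0,0,0,-0.74,-1,1]]]'
```

```text
time: 0.72
tool_pos: [286.7, 405.0, 244.5]
eef_rot: [178.6, 89.9, -109.3]
force: [0.7, 0.2, 0.2]
width: 0.2
time: 1.35
tool_pos: [366.3, 167.7, 244.7]
eef_rot: [-172.3, 89.9, -100.1]
force: [1.1, 0.2, -0.2]
width: -0.2
```

```bash
python3 -m creep '[[[-0.04,-0.01,-0.05,0,-0.15,-0.2,1],[-0.08,-0.02,-0.1,0,-0.3,-0.4,1],[-0.12,-0.03,-0.15,0,-0.44,-0.6,1],[-0.16,-0.04,-0.2,0,-0.59,-0.8,1],[-0.198,-0.053,-0.247,0,-0.74,-1,1]]]'
cat >> h.py <<'E'
def tgt(a,b,z,s=None,tilt=30):
    """shift and turn in move units to cabinet-frame TCP a,b, height z, tool tilted forward"""
    s=s or get_state(); R=Rt(s); t=np.radians(tilt)
    x=np.r_[np.sin(t)*D,-np.cos(t)]; zz=np.r_[N,0]; T=np.c_[x,np.cross(zz,x),zz]
    d=R.T@(np.r_[world(a,b),z]-s["tool_pos"])
    print("now cab",cab(s["tool_pos"])[0],s["tool_pos"][2].round(1),"F",s["force"].round(1),"turn",(Ro.from_matrix(R.T@T).as_rotvec(degrees=True)/120).round(3),"shift",(d/200).round(3))
E
python3 -c "
from h import *
tgt(-245,-43,150);tgt(-245,-43,69);print(get_state()['qpos'].round(1))
s=get_state();c=read_camera('wrist');np.savez('w1.npz',pos=s['tool_pos'],Rt=Rt(s),**c);cv2.imwrite('pics/w1.png',c['pixels'])"
```

```text
time: 1.98
tool_pos: [445.0, -65.6, 245.2]
eef_rot: [-90.2, 60.1, 6.2]
force: [0.2, 1.5, -0.6]
width: 0.2
now cab [-247.4  -29.5] 245.2 F [ 0.2  1.5 -0.6] turn [-0.001 -0.001 -0.001] shift [ 0.419  0.226 -0.067]
now cab [-247.4  -29.5] 245.2 F [ 0.2  1.5 -0.6] turn [-0.001 -0.001 -0.001] shift [ 0.77   0.428 -0.066]
[ -19.2  -42.   124.1   13.1   71.  -116.9]
```

View pics/w1.png

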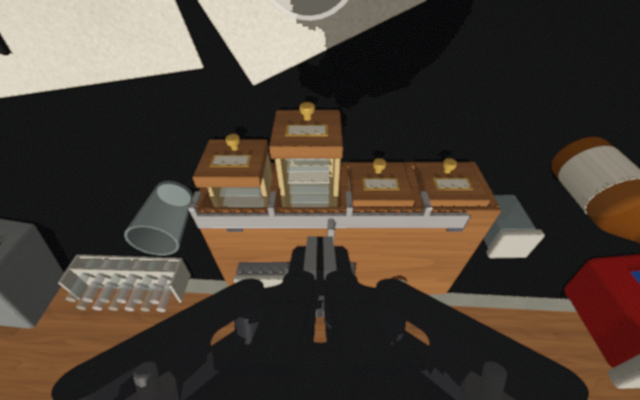

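```bash
python3 - <<'E'
from h import *
w=dict(np.load("w1.npz")); T=w["T_tool_cam"]; print("cam in tool",T[:3,3].round(0), "cam world",(w["Rt"]@T[:3,3]+w["pos"]).round(0))
# world->cam
Rc=(w["Rt"]@T[:3,:3]).T; t=-Rc@(w["Rt"]@T[:3,3]+w["pos"]); c=dict(z_map=w["z_map"],K=w["K"],R=Rc,t=t)
P=cloud(c); xy=P[...,:2]-C; a=xy@D; b=xy@N; z=P[...,2]
for y0 in(-135,-45,45,135):
    m=(abs(b-y0)<30)&(z>45)&(z<76)&(a<-100)&(a>-260)&(w["z_map"]>0)
    print(y0,m.sum(),np.percentile(a[m],[10,25,50,75,90]).round(1) if m.sum() else "")
m=(abs(b)<180)&(z>94)&(z<103)&(a>-130)&(a<-85); print("bar",a[m].mean(),np.percentile(b[m],[0,100]),z[m].mean())
E
```

```text
cam in tool [-128.   72.    0.] cam world [320. -79. 320.]
-135 1319 [-155.  -154.4 -153.7 -104.5 -102.3]
-45 2192 [-195.9 -195.1 -145.8 -125.6 -108. ]
45 873 [-117.4 -116.9 -116.4 -115.9 -115.5]
135 880 [-117.5 -117.  -116.4 -115.9 -115.5]
bar -100.59356802675349 [-179.30716877  145.31513692] 97.5611870334966
```

```bash
python3 -m creep '[[[0,0,0,0.16,0.08,-0.02,1],[0,0,0,0.32,0.16,-0.035,1],[0,0,0,0.48,0.24,-0.05,1],[0,0,0,0.64,0.32,-0.065,1],[0,0,0,0.788,0.398,-0.076,1]]]'
python3 -c "
from h import *
tgt(-218,-45,69);tgt(-136,-45,69);print(get_state()['qpos'].round(1))"
```

```text
time: 2.65
tool_pos: [456.7, -86.7, 66.6]
eef_rot: [-90.8, 60.0, 5.8]
force: [0.2, -0.3, -0.1]
width: 0.0
now cab [-238.1  -51.8] 66.6 F [ 0.2 -0.3 -0.1] turn [ 0.001 -0.003  0.   ] shift [ 0.04  -0.093  0.034]
now cab [-238.1  -51.8] 66.6 F [ 0.2 -0.3 -0.1] turn [ 0.001 -0.003  0.   ] shift [ 0.245 -0.448  0.034]
[ -21.8  -33.4  136.1   17.3   51.4 -126.1]
```

```bash
python3 -m creep '[[[0,0,0,0.02,-0.045,0.02,1],[0,0,0,0.04,-0.093,0.034,1],[0,0,0,0.052,-0.114,0.034,1],[0,0,0,0.065,-0.136,0.034,1],[0,0,0,0.077,-0.158,0.034,1]]]'
python3 -c "
from h import *
tgt(-150,-45,69);tgt(-136,-45,69)"
```

```text
time: 3.28
tool_pos: [491.3, -76.0, 69.4]
eef_rot: [-90.8, 59.9, 5.8]
force: [-1.3, -0.3, 0.4]
width: 0.0
now cab [-202.6  -45. ] 69.4 F [-1.3 -0.3  0.4] turn [ 0.001 -0.003  0.   ] shift [ 0.134 -0.227  0.   ]
now cab [-202.6  -45. ] 69.4 F [-1.3 -0.3  0.4] turn [ 0.001 -0.003  0.   ] shift [ 0.169 -0.287  0.001]
```

```bash
python3 -m creep '[[[0,0,0,0.027,-0.045,0,1],[0,0,0,0.054,-0.091,0,1],[0,0,0,0.08,-0.136,0,1],[0,0,0,0.107,-0.182,0,1],[0,0,0,0.125,-0.212,0,1]]]'
python3 -m creep '[[[0,0,0,0.006,-0.011,0,1],[0,0,0,0.012,-0.022,0,1],[0,0,0,0.018,-0.031,0,1],[0,0,0,0.024,-0.042,0,1],[0,0,0,0.029,-0.05,0,1]]]'
python3 -c "
from h import *
tgt(-136,-45,69);tgt(-131,-45,69)"
```

```text
time: 3.9
tool_pos: [540.9, -70.4, 68.9]
eef_rot: [-90.8, 60.0, 5.8]
force: [-1.4, -0.5, 1.9]
width: 0.1
time: 4.53
tool_pos: [552.4, -69.1, 68.9]
eef_rot: [-90.8, 60.0, 5.8]
force: [-0.9, 0.5, -0.1]
width: 0.0
now cab [-141.   -45.1] 68.9 F [-0.9  0.5 -0.1] turn [ 0.001 -0.003  0.   ] shift [ 0.012 -0.022  0.   ]
now cab [-141.   -45.1] 68.9 F [-0.9  0.5 -0.1] turn [ 0.001 -0.003  0.   ] shift [ 0.025 -0.044  0.   ]
```

Now 1.3 mm per row, reading the force.

```bash
python3 -m creep '[[[0,0,0,0.003,-0.006,0,1],[0,0,0,0.006,-0.012,0,1],[0,0,0,0.010,-0.017,0,1],[0,0,0,0.013,-0.023,0,1],[0,0,0,0.016,-0.028,0,1]]]'
python3 -c "
from h import *
tgt(-131,-45,69)"
```

```text
time: 5.15
tool_pos: [558.9, -68.3, 68.9]
eef_rot: [-90.8, 60.0, 5.8]
force: [-1.7, -0.2, -0.2]
width: -0.3
now cab [-134.5  -45.1] 68.9 F [-1.7 -0.2 -0.2] turn [ 0.001 -0.003  0.   ] shift [ 0.009 -0.016  0.   ]
```

```bash
python3 -m creep '[[[0,0,0,0.002,-0.004,0,1],[0,0,0,0.004,-0.008,0,1],[0,0,0,0.006,-0.01,0,1]]]'; python3 -m creep '[[[0,0,0,0.002,-0.004,0,1],[0,0,0,0.004,-0.007,0,1]]]'
```

```text
time: 5.52
tool_pos: [561.3, -68.0, 68.9]
eef_rot: [-90.8, 60.0, 5.8]
force: [-1.6, -0.7, 0.5]
width: -0.2
time: 5.78
tool_pos: [562.1, -67.9, 68.6]
eef_rot: [-90.8, 60.1, 5.8]
force: [-29.3, -2.8, 16.3]
width: 0.0
```

```bash
python3 -m creep '[[[0,0,0,-0.03,0.06,0,1],[0,0,0,-0.15,0.26,0,1],[0,0,0,-0.16,0.277,-0.15,1],[0,0,0,-0.16,0.277,-0.3,1],[0,0,0,-0.16,0.277,-0.45,1]]]'
python3 -c "
from h import *
tgt(-172,-135,69);tgt(-142,-135,69)"
```

```text
time: 6.4
tool_pos: [508.5, -165.7, 69.9]
eef_rot: [-90.9, 60.0, 5.7]
force: [-0.0, -0.3, 0.1]
width: 0.2
now cab [-195.6 -136.1] 69.9 F [-0.  -0.3  0.1] turn [ 0.002 -0.003 -0.   ] shift [ 0.063 -0.1    0.005]
now cab [-195.6 -136.1] 69.9 F [-0.  -0.3  0.1] turn [ 0.002 -0.003 -0.   ] shift [ 0.138 -0.23   0.006]
```

```bash
python3 -m creep '[[[0,0,0,0.03,-0.05,0.003,1],[0,0,0,0.055,-0.09,0.005,1],[0,0,0,0.067,-0.11,0.005,1],[0,0,0,0.08,-0.132,0.005,1],[0,0,0,0.094,-0.155,0.005,1]]]'
python3 -m creep '[[[0,0,0,0.01,-0.018,0,1],[0,0,0,0.02,-0.035,0,1],[0,0,0,0.030,-0.052,0,1],[0,0,0,0.038,-0.065,0,1],[0,0,0,0.045,-0.075,0,1]]]'
python3 -c "
from h import *
tgt(-136,-135,69);tgt(-131,-135,69)"
```

```text
time: 7.02
tool_pos: [544.7, -160.1, 69.0]
eef_rot: [-90.8, 60.0, 5.8]
force: [-1.4, 1.3, -1.2]
width: -0.2
time: 7.65
tool_pos: [562.3, -158.1, 68.8]
eef_rot: [-90.8, 60.0, 5.8]
force: [-1.2, 0.0, 0.8]
width: 0.3
now cab [-141.3 -134.6] 68.8 F [-1.2  0.   0.8] turn [ 0.002 -0.003 -0.   ] shift [ 0.012 -0.024 -0.002]
now cab [-141.3 -134.6] 68.8 F [-1.2  0.   0.8] turn [ 0.002 -0.003 -0.   ] shift [ 0.025 -0.045 -0.002]
```

```bash
python3 -m creep '[[[0,0,0,0.003,-0.006,0,1],[0,0,0,0.006,-0.012,0,1],[0,0,0,0.010,-0.017,0,1],[0,0,0,0.013,-0.023,0,1],[0,0,0,0.016,-0.028,0,1]]]'; python3 -m creep '[[[0,0,0,0.002,-0.004,0,1],[0,0,0,0.004,-0.008,0,1],[0,0,0,0.006,-0.01,0,1]]]'
python3 -c "
from h import *
tgt(-131,-135,69)"
```

```text
time: 8.28
tool_pos: [568.7, -157.3, 68.8]
eef_rot: [-90.8, 60.0, 5.8]
force: [-1.0, 0.4, 0.0]
width: -0.3
time: 8.65
tool_pos: [571.1, -157.1, 68.8]
eef_rot: [-90.9, 60.0, 5.8]
force: [-0.7, 0.5, 0.5]
width: -0.0
now cab [-132.4 -134.6] 68.8 F [-0.7  0.5  0.5] turn [ 0.002 -0.003 -0.   ] shift [ 0.003 -0.007 -0.002]
```

```bash
python3 -m creep '[[[0,0,0,0.002,-0.004,0,1],[0,0,0,0.004,-0.007,0,1]]]'
python3 -c "
from h import *
tgt(-131,-135,69)"
```

```text
time: 8.9
tool_pos: [572.2, -157.0, 68.6]
eef_rot: [-90.8, 60.1, 5.8]
force: [-23.2, -1.3, 11.5]
width: 0.1
now cab [-131.4 -134.6] 68.6 F [-23.2  -1.3  11.5] turn [ 0.002 -0.003 -0.001] shift [-0.001 -0.003 -0.002]
```

```bash
python3 -m creep '[[[0,0,0,-0.03,0.06,0,1],[0,0,0,-0.08,0.14,0,1],[0,0,0,-0.08,0.14,0.22,1],[0,0,0,-0.08,0.14,0.46,1],[0,0,0,-0.08,0.14,0.7,1]]]'
python3 -m creep '[[[0,0,0,0,0,0.1,1],[0,0,0,0,0,0.19,1],[0,0,0,0,0,0.2,1]]]'
python3 -c "
from h import *
tgt(-136,45,69);tgt(-131.5,45,69)"
```

```text
time: 9.52
tool_pos: [523.6, -20.7, 67.6]
eef_rot: [-90.8, 60.0, 5.7]
force: [0.5, 0.4, 0.5]
width: 0.1
time: 9.9
tool_pos: [518.7, 19.9, 67.4]
eef_rot: [-90.8, 60.0, 5.8]
force: [0.2, -0.0, 0.0]
width: -0.1
now cab [-164.4   47.1] 67.4 F [ 0.2 -0.   0. ] turn [ 0.002 -0.003 -0.   ] shift [ 0.064 -0.127 -0.011]
now cab [-164.4   47.1] 67.4 F [ 0.2 -0.   0. ] turn [ 0.002 -0.003 -0.   ] shift [ 0.075 -0.147 -0.011]
```

```bash
python3 -m creep '[[[0,0,0,0.025,-0.05,-0.01,1],[0,0,0,0.045,-0.09,-0.01,1],[0,0,0,0.056,-0.112,-0.01,1],[0,0,0,0.061,-0.121,-0.01,1],[0,0,0,0.064,-0.128,-0.01,1]]]'
python3 -m creep '[[[0,0,0,0.003,-0.006,0,1],[0,0,0,0.006,-0.011,0,1],[0,0,0,0.008,-0.015,0,1],[0,0,0,0.010,-0.018,0,1]]]'
python3 -c "
from h import *
tgt(-131.5,45,69)"
```

```text
time: 10.52
tool_pos: [547.4, 21.1, 68.9]
eef_rot: [-90.8, 60.0, 5.8]
force: [0.3, -0.6, -0.0]
width: 0.0
time: 11.02
tool_pos: [551.3, 21.5, 68.9]
eef_rot: [-90.8, 60.1, 5.8]
force: [-8.5, -1.3, 5.7]
width: -0.0
now cab [-131.9   45.1] 68.9 F [-8.5 -1.3  5.7] turn [ 0.002 -0.003 -0.001] shift [ 0.001 -0.002 -0.   ]
```

```bash
python3 -m creep '[[[0,0,0,-0.04,0.07,0,1],[0,0,0,-0.065,0.113,0.05,1],[0,0,0,-0.065,0.113,0.25,1],[0,0,0,-0.065,0.113,0.43,1],[0,0,0,-0.065,0.113,0.45,1]]]'
python3 -c "
from h import *
tgt(-136,135,69);tgt(-131.5,135,69)"
```

```text
time: 11.65
tool_pos: [514.7, 110.2, 68.5]
eef_rot: [-90.8, 60.0, 6.0]
force: [-0.0, 0.6, 0.1]
width: 0.0
now cab [-158.2  137.4] 68.5 F [-0.   0.6  0.1] turn [ 0.003 -0.002 -0.   ] shift [ 0.053 -0.098 -0.012]
now cab [-158.2  137.4] 68.5 F [-0.   0.6  0.1] turn [ 0.003 -0.002 -0.   ] shift [ 0.065 -0.117 -0.012]
```

```bash
python3 -m creep '[[[0,0,0,0.025,-0.047,-0.01,1],[0,0,0,0.04,-0.075,-0.01,1],[0,0,0,0.046,-0.086,-0.01,1],[0,0,0,0.05,-0.093,-0.01,1],[0,0,0,0.053,-0.099,-0.01,1]]]'
python3 -m creep '[[[0,0,0,0.003,-0.006,0,1],[0,0,0,0.006,-0.011,0,1],[0,0,0,0.008,-0.015,0,1],[0,0,0,0.010,-0.018,0,1]]]'
python3 -c "
from h import *
tgt(-131.5,135,69)"
```

```text
time: 12.28
tool_pos: [537.3, 110.6, 69.1]
eef_rot: [-90.8, 60.0, 6.0]
force: [-0.4, -0.4, 0.6]
width: 0.2
time: 12.78
tool_pos: [541.1, 111.1, 69.0]
eef_rot: [-90.8, 60.1, 6.0]
force: [-11.6, -1.6, 6.9]
width: -0.5
now cab [-131.9  135.2] 69.0 F [-11.6  -1.6   6.9] turn [ 0.003 -0.002 -0.001] shift [ 0.001 -0.001 -0.001]
```

```bash
python3 -m creep '[[[0,0,0,-0.04,0.07,0,1],[0,0,0,-0.08,0.13,0,1],[0,0,0,-0.28,0,0,1],[0,0,0,-0.48,-0.1,-0.1,1],[0,0,0,-0.52,-0.13,-0.4,1]]]'
python3 -c "
from h import *
tgt(-110,-55,170)"
```

```text
time: 13.4
tool_pos: [522.1, 30.0, 176.9]
eef_rot: [-90.9, 59.8, 6.2]
force: [1.1, -0.1, 0.1]
width: -0.1
now cab [-160.    56.8] 176.9 F [ 1.1 -0.1  0.1] turn [ 0.005 -0.001  0.002] shift [ 0.157 -0.193 -0.561]
```

```bash
python3 -m creep '[[[0,0,0,0.03,-0.04,-0.2,1],[0,0,0,0.09,-0.12,-0.4,1],[0.005,-0.001,0.002,0.15,-0.19,-0.55,1],[0.005,-0.001,0.002,0.157,-0.193,-0.561,1]]]'
python3 -c "
from h import *
tgt(-103,-55,120)
s=get_state();c=read_camera('top');cv2.imwrite('pics/t2.png',cv2.resize(c['pixels'][95:245,235:420],None,fx=4,fy=4,interpolation=cv2.INTER_CUBIC))"
```

```text
time: 13.9
tool_pos: [585.1, -77.2, 169.4]
eef_rot: [-90.0, 60.1, 6.3]
force: [1.2, -0.6, 0.3]
width: 0.1
now cab [-109.5  -56.8] 169.4 F [ 1.2 -0.6  0.3] turn [-0.001 -0.001 -0.001] shift [0.23  0.095 0.009]
```

View pics/t2.png

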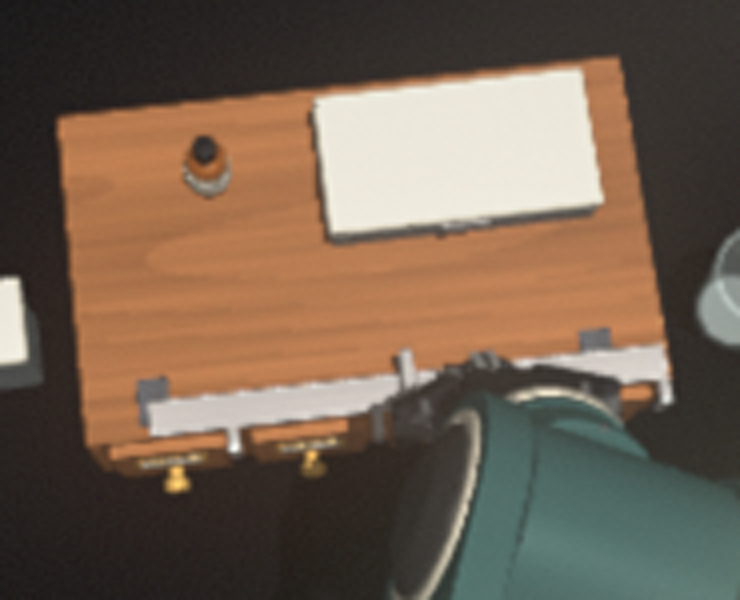

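```bash
python3 -m creep '[[[0,0,0,0.07,0.02,0.005,1],[0,0,0,0.14,0.042,0.009,1],[0,0,0,0.21,0.063,0.009,1],[0,0,0,0.243,0.073,0.009,1]]]'
python3 -c "
from h import *
tgt(-98,-40,120);tgt(-98,12,120)"
```

```text
time: 14.45
tool_pos: [595.7, -72.8, 118.3]
eef_rot: [-90.0, 60.2, 6.5]
force: [-0.2, -0.5, -0.3]
width: 0.0
now cab [-98.5 -53.6] 118.3 F [-0.2 -0.5 -0.3] turn [-0.    -0.    -0.001] shift [-0.006 -0.006  0.068]
now cab [-98.5 -53.6] 118.3 F [-0.2 -0.5 -0.3] turn [-0.    -0.    -0.001] shift [-0.006 -0.006  0.328]
```

```bash
python3 -m creep '[[[0,0,0,-0.006,-0.006,0.03,1],[0,0,0,-0.006,-0.006,0.055,1],[0,0,0,-0.006,-0.006,0.075,1],[0,0,0,-0.006,-0.006,0.095,1],[0,0,0,-0.006,-0.006,0.115,1]]]'
python3 -m creep '[[[0,0,0,0,0,0.03,1],[0,0,0,0,0,0.06,1],[0,0,0,0,0,0.09,1],[0,0,0,0,0,0.12,1],[0,0,0,0,0,0.13,1]]]'
python3 -c "
from h import *
tgt(-98,12,120)"
```

```text
time: 15.08
tool_pos: [593.6, -49.8, 120.3]
eef_rot: [-90.0, 60.1, 6.4]
force: [0.8, -2.3, 0.6]
width: 0.1
time: 15.7
tool_pos: [590.6, -23.5, 120.3]
eef_rot: [-90.0, 60.1, 6.4]
force: [0.5, -2.3, 1.3]
width: -0.2
now cab [-97.9  -4.1] 120.3 F [ 0.5 -2.3  1.3] turn [-0.    -0.    -0.001] shift [0.001 0.001 0.08 ]
```

```bash
python3 -m creep '[[[0,0,0,0,0,0.014,1],[0,0,0,0,0,0.027,1],[0,0,0,0,0,0.039,1],[0,0,0,0,0,0.048,1],[0,0,0,0,0,0.056,1]]]'
python3 -m creep '[[[0,0,0,0,0,0.006,1],[0,0,0,0,0,0.011,1],[0,0,0,0,0,0.016,1]]]'
python3 -c "
from h import *
tgt(-98,12,120)"
```

```text
time: 16.32
tool_pos: [589.4, -12.2, 120.3]
eef_rot: [-90.0, 60.1, 6.4]
force: [-0.2, -1.9, 0.9]
width: -0.2
time: 16.7
tool_pos: [589.2, -10.3, 120.4]
eef_rot: [-90.3, 60.1, 6.1]
force: [0.4, -20.9, -0.2]
width: 0.0
now cab [-97.9   9.1] 120.4 F [  0.4 -20.9  -0.2] turn [ 0.    -0.002 -0.001] shift [0.001 0.002 0.014]
```

```bash
python3 -m creep '[[[0,0,0,0,0,-0.03,1],[0,0,0,0,0,-0.1,1],[0,0,0,-0.2,-0.08,-0.12,1],[0,0,0,-0.4,0.0,-0.12,1],[0,0,0,-0.55,0.2,-0.12,1]]]'
python3 -m creep '[[[0,0,0,-0.2,0.2,0,1],[0,0,0,-0.3,0.35,0,1],[0,0,0,-0.3,0.35,0,1]]]'
python3 - <<'E'
from h import *
s=get_state(); c=read_camera('top'); np.savez("t3.npz",**c); tgt(-98,12,120)
w=read_camera('wrist'); T=w["T_tool_cam"]; R=Rt(s); o=R@T[:3,3]+s["tool_pos"]
w["R"]=(R@T[:3,:3]).T; w["t"]=-w["R"]@o; np.savez("w3.npz",**w)
a=cv2.resize(c['pixels'][95:245,235:420],(555,450)) ; cv2.imwrite('pics/t3.png',a); cv2.imwrite('pics/w3.png',w['pixels'])
for n,k in(("top",c),("wrist",w)):
    P=cloud(k); xy=P[...,:2]-C; A=xy@D; B=xy@N; z=P[...,2]; v=k["z_map"]>0
    m=v&(z>109)&(z<119)&(A>-115)&(A<-65)&(B>-60)&(B<80); 
    print(n,"tab",m.sum(),np.median(B[m]) if m.any() else "")
    for y0 in(-135,-45,45,135):
        f=v&(abs(B-y0)<30)&(z>45)&(z<70)&(A<-100)&(A>-200); print(y0,f.sum(),np.median(A[f]) if f.any() else "")
E
```

```text
time: 17.32
tool_pos: [502.7, -43.9, 197.8]
eef_rot: [-90.4, 60.0, 6.2]
force: [-0.8, -0.5, 0.5]
width: 0.0
time: 17.7
tool_pos: [415.1, -55.3, 213.0]
eef_rot: [-90.1, 60.3, 6.3]
force: [1.0, -0.7, 0.3]
width: 0.0
now cab [-275.3  -15.7] 214.5 F [-0.1 -0.6  0.7] turn [-0.    -0.001 -0.001] shift [ 0.851 -0.533  0.14 ]
top tab 39 24.08360464686752
-135 42 -117.36596545143274
-45 40 -117.35899091152362
45 45 -117.32978297108716
135 46 -117.69088304458306
wrist tab 83 25.66234055067212
-135 760 -117.52478979979242
-45 765 -117.54932519254581
45 765 -117.60492181608596
135 760 -117.58077379773437
```

View pics/w3.png

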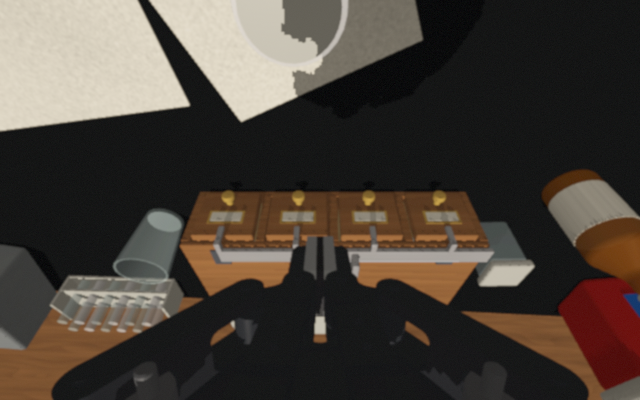

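View pics/t3.png

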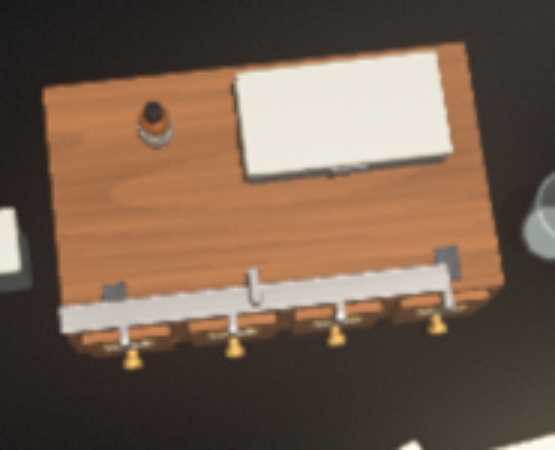

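```bash
python3 - <<'E'
from h import *
for n in("top0","t3"):
    k=dict(np.load(n+".npz")); im=k["pixels"].astype(int)
    g=((im.max(2)-im.min(2)<30)&(im.min(2)>110)).astype(np.uint8)
    v,u=np.nonzero(g); X=cab(ray(k,np.c_[u,v],98.5)); m=(abs(X[:,0]+99)<6)&(abs(X[:,1])<200)
    b=X[m,1]; print(n,"bar",m.sum(),np.percentile(b,[0,.5,50,99.5,100]))
    P=cloud(k); xy=P[...,:2]-C; A=xy@D; B=xy@N; z=P[...,2]; m=(k["z_map"]>0)&(z>108)&(z<120)&(A>-112)&(A<-65)&(abs(B)<60); print("tab",m.sum(),B[m].mean())
E
```

```text
top0 bar 603 [-179.7   -177.295  -16.7    142.985  143.7  ]
tab 41 -18.44036062049216
t3 bar 614 [-139.7   -137.174   24.15   185.487  186.1  ]
tab 41 23.966369125496563
```

```bash
python3 -c "
from bench import *
print(hand_in())"
```

```text
the job is handed in; nothing more can be done
None
```

All four drawers are shut and the locking bar is across against its stop. The job was handed in after about 18 s of robot time, with the arm clear of everything.

**Drawers:** I pushed in the two that were standing out, about 78 mm and 37 mm, with closed fingertips. I slowed to about 1 mm per control step before each stop and felt 23–29 N there. I also pressed the two already-shut drawers lightly against their stops, at 9–12 N. Afterwards the wrist camera put all four fronts at the same depth, within 0.1 mm of each other and within 0.5 mm of the nominal shut position.

**Locking bar:** I pushed the tab to the left at about 2 N until it stopped hard at about 21 N.

**Disagreement in the checks:** the camera shows 40–42.5 mm of bar travel, not the full 48 mm. I put this down to the bar starting about 5–6 mm past zero. The end position, about 24 mm left of the cabinet's centre, fits a bar that runs from 24 mm right to 24 mm left, but that symmetry is my assumption. I did not push it a second time to confirm.

**Other objects:** in the before and after pictures, the box and oil bottle on the cabinet look unmoved. I did not measure the positions of the other objects afterwards; no unexpected contact force appeared in the readings at the end of each move.

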